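Index the plating turntable by one station

TASK

Turn the plating turntable, the one with the flat white plate on it, on by one station: pull up its spring knob, swing it clockwise (seen from above) to the very next hole, and let go so that the pin drops fully home. Keep the plate in its place, and leave the other turntable, the one with the deep steel bowl, as it is.

Things in the scene. Friction and masses are not known exactly. Their poses are not given: they have to be found in the camera images.
- plating_knob (a point): Middle of the plating turntable's black round knob, 34 mm across, 30 mm tall, 81 mm above the table with the pin home (wheel locked). Below it: 26 mm bush, top at 58 mm, on a flat arm of the wheel, 100 mm from its axis. Pull straight up against a 7 to 13 N spring: pin clear at 24 mm, stop at 36 mm: lift about 30. Then arm and knob swing easily in a level circle about the wheel's axis (1 to 2 N).
- plating_next_hole (a point): Mouth (middle) of the hole the pin must go into: 45 degrees clockwise, seen from above, of the pin's start, 100 mm from the wheel's axis. It is one of 8 countersunk holes (32 mm narrowing to 15) in a fixed ring, 250 mm across, top 30 mm above the table. The 10 mm pin, let go within 12 mm of a hole's middle, is driven down and centred by its spring; elsewhere it stays up on the ring.
- plate: The flat white plate, 136 mm in diameter and 16 mm tall, lying loose in the middle of the plating turntable's wheel (150 mm in diameter, top 48 mm above the table). Origin: centre of its underside, which lies on the wheel's vertical axis. It turns with the wheel.
- mixing_knob (a point): Centre of the pull knob of the other, otherwise identical turntable, which carries a deep steel bowl (132 mm in diameter, 50 mm tall). It is a bystander, to be left as it is.
There are look-alikes about, which are no part of the job. Leave any brown or red look-alike of the plate alone.

How it is judged:
By the outcome, as a careful person would: the job done as asked, in the order asked, and still so for the second after the job is handed in, with the robot touching nothing.
It also fails if it takes over 32 s, if anything falls off the work surface, if the arm or the gripper's body presses on something with over 40 N, if the wrist force passes 120 N, or if a joint passes its speed limit or range.

ROBOT

A 7-joint arm with a two-finger parallel gripper is mounted at the origin on the work surface. World frame = base frame: x ahead of the robot, y to its left, z up, the work surface at z = 0. Lengths are in m, angles in rad, forces in N, time in s.
With the tool pointing down it reaches from about 0.425 to 0.825 m from the base axis. Payload 3.6 kg.
Tool frame: the origin (TCP) lies where the fingers leave the gripper's body, on its centre line; the fingertips stand 73 mm ahead of it and the grasp point (between the pads) lies 54 mm ahead of it; x points along the fingers, y is the direction in which the jaws open and shut, and the axes are right-handed (so a half turn about x gives the same grasp; the last joint's range is limited). The gripper opens to 85 mm and grips with 20 to 120 N. Pads are 22 mm wide; open, the fingers measure 114 mm over their backs; the gripper's body (76 mm by 85 mm) begins 54 mm behind the grasp point. The pads swing forward as they close: fully open they stand 13 mm farther back than shut.
Start: joints at [-1.347, 0.615, -0.013, 1.423, 0.008, 1.103, -0.04], TCP at [0.161, 0.63, 0.304] pointing down, gripper open.
Joint ranges: [-3.12, 3.12], [-0.3, 2.06], [-1.34, 1.32], [0.26, 2.42], [-1.36, 4.5], [0.01, 1.98], [-2.84, 2.84]. Speed limits (rad/s): [2.79, 2.79, 3.14, 3.14, 3.14, 3.14, 3.14].

INTERFACE

Orientations are given as a unit quaternion [x, y, z, w].
In Python, from station import arm, snapshot, camera_info, ticket gives the robot as it stands. Calls block until the motion is done:
- arm.movep(position, orientation): joint-space move of the TCP to a pose.
- arm.line_to(position, velocity=0.15, ori=None): straight line of the TCP; ori=None keeps the orientation; velocity is the mean speed in m/s.
- arm.move_j(angles): joint-space move.
- arm.move_gripper(opening, effort=None): opening from 0.0 (shut) to 1.0 (fully open); effort is the grip in N (None keeps the last); returns when the fingers have stopped.
- arm.pause(seconds).
- arm.ik(position, orientation): joint angles nearest the present ones, or None.
- snapshot(name): name is "side" or "top"; returns the picture (384x512x3 uint8, blue, green, red); there is no depth.
- camera_info(name): a dict with "fx", "fy", "cx", "cy" (pixels), "R" (3x3) and "t" (3): a world point X has camera coordinates R X + t. Camera axes: x right, y down, z forward; pixel columns grow to the right and rows downward; lengths in m; the calibration is good to about 2 mm. A picture is of the moment at which its call begins. camera_info takes no time and is no camera call.
A pose or a line that the arm cannot do raises arm.MotionError and nothing moves.
- ticket.finish_job(): hands the job in, once; it reports no verdict.
Readings, each from a call of its own:
- arm.read_time(): time.
- arm.read_joint_positions(): joint angles.
- arm.read_dq(): joint speeds.
- arm.read_effort(): joint torques, N m.
- arm.read_tool_pos(): TCP position.
- arm.read_eef_rot(): TCP orientation.
- arm.read_ft_force(): force on the tool from outside, world axes, zero at the start.
- arm.read_wrist_torque(): the same for the moment, N m.
- arm.read_opening(): opening from 0.0 (shut) to 1.0 (fully open).
Only numpy, scipy, OpenCV 4.12 (cv2) and the standard library are available. Lean on these libraries where they do the work, as an engineer would, in place of code of your own. Each camera call takes 0.05 s, during which the arm holds its last target. There are 200 camera calls.

## Working session

There is one attempt and no reset: what is moved stays moved. The work goes in short steps, each a Python script; the robot and the scene stay as the last script left them, time stands still between calls to the robot, and variables do not carry over. Pictures are saved under pics/ and viewed, about 8 in all and at most 12, crops included, and the job is handed in when it is done.

```bash
mkdir -p pics; ls; python3 - <<'E'
from station import *
import cv2
for n in("side","top"):
    cv2.imwrite(f"pics/{n}0.png",snapshot(n)); c=camera_info(n); print(n,c)
print(arm.read_time(),arm.read_eef_rot(),arm.read_tool_pos())
E
```

```text
pics
side {'fx': 419.9507512180795, 'fy': 419.9507512180795, 'cx': 252.50900292278956, 'cy': 189.04194730067255, 'R': array([[ 0.85833365, -0.5129937 ,  0.01004034],
       [-0.32158762, -0.55311752, -0.76853264],
       [ 0.39980589,  0.65642857, -0.6397318 ]]), 't': array([-0.43627869,  0.12198502,  1.21280097])}
top {'fx': 452.09418220821556, 'fy': 452.09418220821556, 'cx': 256.26196361596095, 'cy': 187.81775755553863, 'R': array([[ 0.08744647, -0.99614546,  0.00688054],
       [-0.97103411, -0.08677978, -0.2226253 ],
       [ 0.22236427,  0.01278655, -0.97487981]]), 't': array([-0.18912651,  0.42238154,  1.48966843])}
0.1 [ 0.08759948  0.70164315 -0.08921365  0.70147284] [0.16118377 0.62917297 0.30286766]
```

View pics/top0.png

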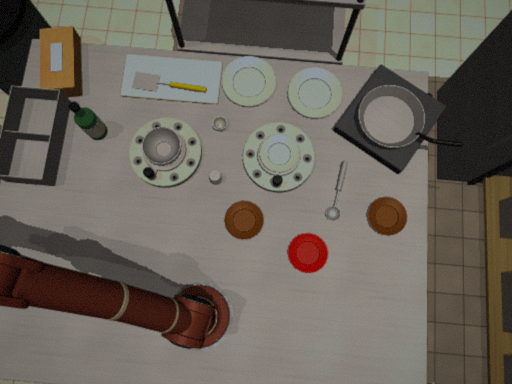

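View pics/side0.png

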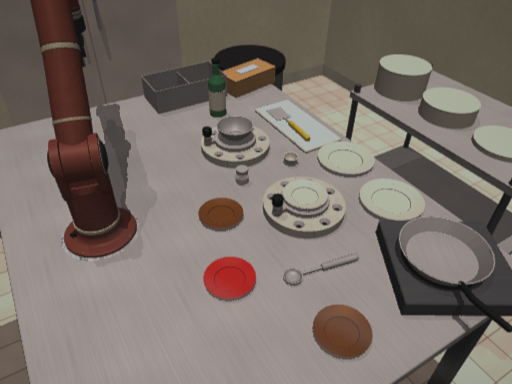

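Top: plating ring is near (278,156) with its knob near (277,181). Side: ring near (304,205), knob near (278,204). The bowl turntable is at (165,152) in the top view.

```bash
cat > h.py <<'E'
import numpy as np, cv2
from station import arm, snapshot, camera_info, ticket
def ray(n,u,v):
    c=camera_info(n); R,t=c["R"],c["t"]
    return -R.T@t, R.T@np.array([(u-c["cx"])/c["fx"],(v-c["cy"])/c["fy"],1])
def onz(n,u,v,z):
    o,d=ray(n,u,v); return o+d*(z-o[2])/d[2]
def proj(n,X):
    c=camera_info(n); p=c["R"]@X+c["t"]; return np.array([c["fx"]*p[0]/p[2]+c["cx"],c["fy"]*p[1]/p[2]+c["cy"]])
def dark(im,c,r=22,th=45):
    m=(im.max(2)<th).astype(np.uint8); k=np.zeros_like(m); cv2.circle(k,c,r,1,-1); m&=k
    n,l,s,cc=cv2.connectedComponentsWithStats(m); return [(s[i],cc[i]) for i in range(1,n) if s[i][4]>3]
def tri(a,b):
    (o1,d1),(o2,d2)=ray("top",*a),ray("side",*b)
    A=sum(np.eye(3)-np.outer(d,d)/(d@d) for d in(d1,d2)); y=sum((np.eye(3)-np.outer(d,d)/(d@d))@o for o,d in((o1,d1),(o2,d2)))
    return np.linalg.solve(A,y)
E
python3 - <<'E'
from h import *
t=cv2.imread("pics/top0.png"); s=cv2.imread("pics/side0.png")
for n,im,c in(("top",t,(278,156)),("side",s,(304,205))):
    for st,cc in dark(im,c,45,70): print(n,st,cc.round(1),onz(n,*cc,.03).round(4),onz(n,*cc,.081).round(4))
a=cv2.resize(t[110:205,225:330],None,fx=4,fy=4,interpolation=2);b=cv2.resize(s[165:245,255:355],None,fx=3.8,fy=3.8,interpolation=2)
o=np.zeros((400,800,3),np.uint8);o[:380,:420]=a;o[:304,420:800]=b;cv2.imwrite("pics/c.png",o)
E
```

```text
top [279 128   4   4  13] [280.4 129.4] [ 0.6611 -0.2176  0.03  ] [ 0.6421 -0.216   0.081 ]
top [258 134   4   4  13] [259.6 135.6] [ 0.6313 -0.1461  0.03  ] [ 0.6133 -0.147   0.081 ]
top [298 137   4   4  13] [299.6 138.6] [ 0.6329 -0.2879  0.03  ] [ 0.6148 -0.2839  0.081 ]
top [248 153   5   3  11] [250. 154.] [ 0.5607 -0.1184  0.03  ] [ 0.545  -0.1202  0.081 ]
top [305 157   4   4  13] [306.6 158.6] [ 0.5616 -0.3171  0.03  ] [ 0.546  -0.3122  0.081 ]
top [255 173   4   3  12] [256.5 174. ] [ 0.4906 -0.1474  0.03  ] [ 0.4773 -0.1482  0.081 ]
top [272 175  10  12  96] [276.5 180.5] [ 0.4736 -0.2184  0.03  ] [ 0.4609 -0.2168  0.081 ]
top [295 176   5   4  14] [297.2 177.4] [ 0.4912 -0.2889  0.03  ] [ 0.4779 -0.285   0.081 ]
top [253 181   4   4   4] [254.5 182.5] [ 0.4598 -0.1432  0.03  ] [ 0.4476 -0.1441  0.081 ]
top [272 191   4   1   4] [273.5 191. ] [ 0.4357 -0.2109  0.03  ] [ 0.4242 -0.2096  0.081 ]
side [288 161   8   4  17] [291.5 162.8] [ 0.6426 -0.0335  0.03  ] [ 0.5994 -0.089   0.081 ]
side [328 192   3   2   5] [329.2 192.4] [ 0.6548 -0.2208  0.03  ] [ 0.6109 -0.265   0.08
[... 326 characters left out ...]
0.6257 -0.2903  0.03  ] [ 0.5836 -0.3303  0.081 ]
side [318 211   6   4   7] [320.3 212.9] [ 0.5727 -0.2811  0.03  ] [ 0.5338 -0.3216  0.081 ]
side [298 215  15   2  16] [305.4 215.6] [ 0.5276 -0.2685  0.03  ] [ 0.4914 -0.3098  0.081 ]
side [336 221   6   6   9] [338.7 223.6] [ 0.5905 -0.3434  0.03  ] [ 0.5505 -0.3802  0.081 ]
side [322 223   5   2   9] [324.2 223.4] [ 0.555  -0.3221  0.03  ] [ 0.5171 -0.3602  0.081 ]
side [297 225   4   3   9] [298.3 225.9] [ 0.485  -0.2927  0.03  ] [ 0.4513 -0.3326  0.081 ]
side [281 228   2   4   5] [281.2 229.8] [ 0.4341 -0.2811  0.03  ] [ 0.4036 -0.3216  0.081 ]
side [313 232   2   5   6] [313.8 233.7] [ 0.5044 -0.3396  0.03  ] [ 0.4696 -0.3767  0.081 ]
```

View pics/c.png

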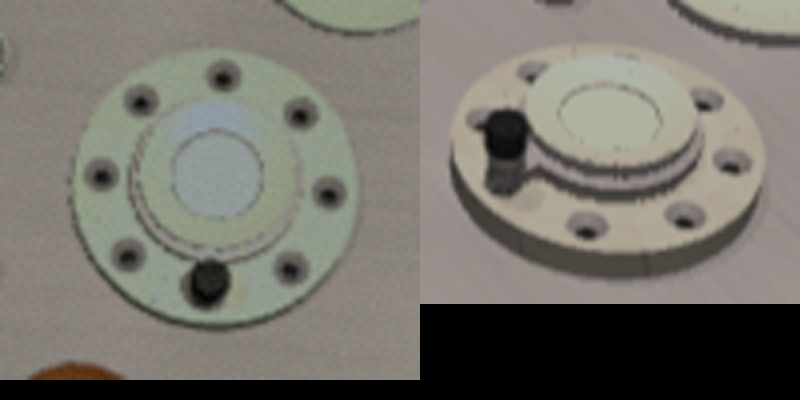

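The top crop shows seven dark holes plus the knob, at about (209,280) in the crop. Opposite holes give an axis near (0.561,-0.218), and the knob sits at about 180°, so the next hole clockwise is near (0.490,-0.147). I'll refine the fit, check IK and hover.

```bash
cat >> h.py <<'E'
from scipy.spatial.transform import Rotation as Ro
C=np.array([.561,-.218]); 
def ori(phi,s):
    y=s*np.array([-np.sin(phi),np.cos(phi),0]); x=np.array([0,0,-1.]); return Ro.from_matrix(np.c_[x,y,np.cross(x,y)]).as_quat()
def kp(phi,z,r=.1): return np.array([C[0]+r*np.cos(phi),C[1]+r*np.sin(phi),z+.054])
E
python3 - <<'E'
from h import *
H=[(280.4,129.4),(259.6,135.6),(299.6,138.6),(250,154),(306.6,158.6),(256.5,174),(297.2,177.4)]
P=np.array([onz("top",*h,.03)[:2] for h in H])
A=np.c_[2*P,np.ones(7)]; s=np.linalg.lstsq(A,(P**2).sum(1),rcond=None)[0]; print("C",s[:2],"R",np.sqrt(s[2]+s[:2]@s[:2]))
print("hole phases",(np.degrees(np.arctan2(*(P-s[:2]).T[::-1]))%45).round(1))
print("knob tri",tri((276.5,180.5),(277.1,203.7)))
print(arm.read_joint_positions())
for sg in(1,-1):
  for d in(180,157,135): print(sg,d,[np.round(q,2) if q is not None else None for q in [arm.ik(kp(np.radians(d),z),ori(np.radians(d),sg)) for z in(.081,.2)]])
E
```

```text
C [ 0.56148104 -0.2177878 ] R 0.09976747631112916
hole phases [0.1 0.7 0.6 0.5 0.1 0.2 0.3]
knob tri [ 0.4629292  -0.21646694  0.06628158]
[-1.34648725  0.61581662 -0.0126236   1.4247083   0.0081252   1.10341379
 -0.04038111]
1 180 [array([ 0.11,  0.69,  0.44,  2.01, -0.54,  0.56, -0.64]), array([-0.23,  0.66,  1.02,  1.91, -0.68,  0.97, -0.46])]
1 157 [array([-0.24,  0.85,  0.94,  2.03, -0.99,  0.81, -0.67]), array([-0.28,  0.61,  0.94,  1.93, -0.62,  0.93, -1.  ])]
1 135 [array([-0.31,  0.86,  0.94,  2.01, -0.98,  0.82, -1.14]), array([-0.42,  0.72,  1.13,  1.9 , -0.76,  1.04, -1.31])]
-1 180 [array([ 0.42,  0.65, -0.03,  2.  ,  0.03,  0.5 ,  1.94]), array([ 0.04,  0.51,  0.54,  1.9 , -0.35,  0.83,  2.33])]
-1 157 [array([ 0.26,  0.64,  0.1 ,  2.02, -0.13,  0.49,  1.62]), array([ 0.  ,  0.48,  0.47,  1.92, -0.29,  0.81,  1.8 ])]
-1 135 [array([ 0.14,  0.65,  0.17,  1.99, -0.21,  0.51,  1.24]), array([-0.13,  0.51,  0.57,  1.89, -0.36,  0.84,  1.41])]
```

```bash
sed -i 's/^C=.*/C=np.array([.562,-.2175]); P0=np.radians(180.3)/' h.py; python3 - <<'E'
from h import *
arm.line_to([.161,.6292,.36],velocity=.3)
arm.movep(kp(P0,.30),ori(P0,1))
arm.move_gripper(.9)
arm.line_to(kp(P0,.14),velocity=.2)
print(arm.read_time(),arm.read_tool_pos(),arm.read_joint_positions().round(2) if hasattr(arm.read_joint_positions(),'round') else '',arm.read_ft_force())
t=snapshot("top");s=snapshot("side");cv2.imwrite("pics/t1.png",t);cv2.imwrite("pics/s1.png",s)
o=np.zeros((400,800,3),np.uint8);o[:,:400]=cv2.resize(t[100:233,210:343],(400,400));o[:,400:]=cv2.resize(s[110:243,210:343],(400,400));cv2.imwrite("pics/c1.png",o)
E
```

```text
4.7917 [ 0.46244158 -0.21868618  0.19493638] [-0.16  0.72  0.91  1.96 -0.77  0.85 -0.39] [ 0.04912375  0.38918267 -0.67783421]
```

View pics/c1.png

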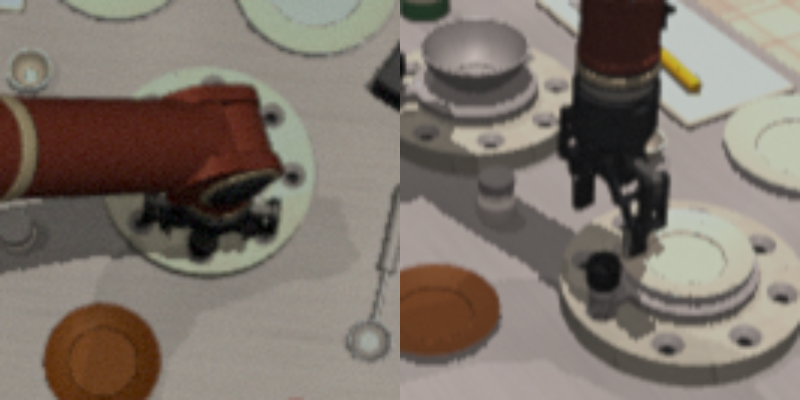

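Side crop: the open jaws straddle the knob at (603,270), with fingertips near (580,200) and (638,250). I'll check my numbers by projecting the estimate, then descend and grasp.

```bash
python3 - <<'E'
from h import *
k=kp(P0,.081)-[0,0,.054]
print("proj knob top/side",proj("top",k),proj("side",k))
for n,f,c in(("top","top0",(277,180)),("side","side0",(278,200))):
    im=cv2.imread(f"pics/{f}.png")
    for th in(35,50): print(n,th,[(s.tolist(),cc.round(1)) for s,cc in dark(im,c,14,th)])
arm.line_to(kp(P0,.083),velocity=.08)
print(arm.read_tool_pos(),arm.read_ft_force())
s=snapshot("side");cv2.imwrite("pics/s2.png",cv2.resize(s[110:243,210:343],(500,500)))
E
```

```text
proj knob top/side [276.91602453 180.23117348] [277.9770443  200.13025372]
top 35 [([273, 176, 8, 10, 42], array([276.2, 181.1]))]
top 50 [([273, 176, 9, 11, 79], array([276.7, 180.4]))]
side 35 [([272, 195, 11, 12, 104], array([277.2, 200.3]))]
side 50 [([271, 194, 13, 13, 123], array([277.1, 200.2]))]
[ 0.46208708 -0.21836034  0.13717279] [-0.45369733 -0.10549957 -0.2663367 ]
```

View pics/s2.png

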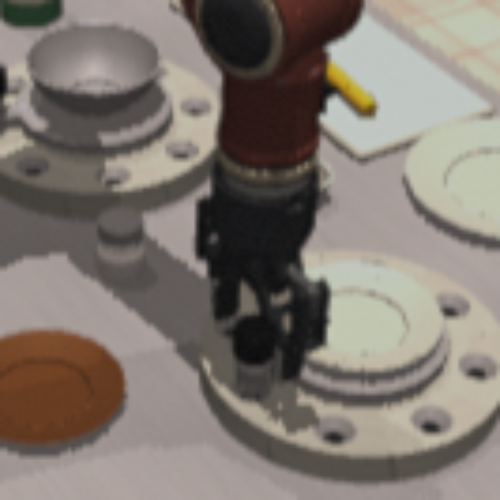

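The knob at (255,340) is between the fingers, and its projected position agrees within about a pixel. Next I grip it and lift.

```bash
python3 - <<'E'
from h import *
arm.move_gripper(0.0,effort=60)
print(arm.read_opening(),arm.read_ft_force(),arm.read_tool_pos())
for z in(.093,.103,.113):
    arm.line_to(kp(P0,z),velocity=.06); print(z,arm.read_ft_force(),arm.read_opening(),arm.read_tool_pos(),arm.read_time())
s=snapshot("side");cv2.imwrite("pics/s3.png",cv2.resize(s[110:243,210:343],(500,500)))
E
```

```text
0.37256202387452 [-0.86001997  1.31347312  4.80924513] [ 0.46210269 -0.21800713  0.13752139]
0.093 [ 2.2057394  -0.53511068 -9.39451778] 0.37268088848914716 [ 0.4620942  -0.21755938  0.146444  ] 6.6
0.103 [  2.25963475   0.21807433 -11.06050047] 0.3707796002674511 [ 0.46206062 -0.21772354  0.15702501] 6.9167
0.113 [  3.65704446  -0.98162253 -11.49777144] 0.3777483625633315 [ 0.4620381  -0.21776357  0.16717465] 7.2333
```

View pics/s3.png

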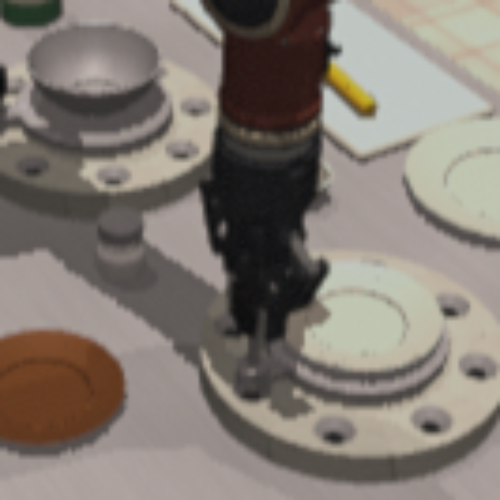

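The knob is up, with a thin stem visible above the bush at (255,350), and the spring load is about 11 N. Swinging now.

```bash
python3 - <<'E'
from h import *
for d in(5,10,17.5,25,32.5,40,45):
    p=P0-np.radians(d); arm.line_to(kp(p,.113),velocity=.06,ori=ori(p,1)); f=arm.read_ft_force(); print(d,np.round(f,1),arm.read_time())
    if np.hypot(f[0],f[1])>15: print("STOP");break
print(kp(p,.113),arm.read_tool_pos(),arm.read_opening())
s=snapshot("side");cv2.imwrite("pics/s4.png",cv2.resize(s[110:243,210:343],(500,500)))
E
```

```text
5 [  2.9   0.5 -11.3] 7.575
10 [  2.2  -0.6 -12. ] 7.8667
17.5 [  2.3   1.1 -11.6] 8.2333
25 [  1.9   1.8 -12. ] 8.6
32.5 [  0.7   1.4 -11.5] 8.9667
40 [  1.2   2.4 -11.6] 9.3333
45 [ -1.2   2.9 -12.5] 9.625
[ 0.49092005 -0.14716053  0.167     ] [ 0.49020236 -0.14701684  0.1668245 ] 0.3741986195603106
```

View pics/s4.png

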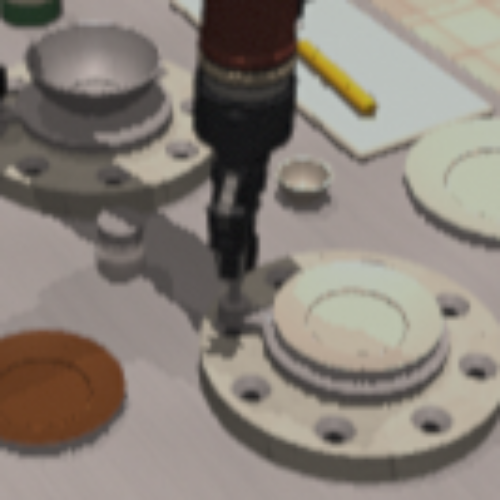

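The arm is now over the next hole, with the bush at (232,315). The plate is in place and side loads were only 1–3 N. Releasing.

```bash
python3 - <<'E'
from h import *
p=P0-np.radians(45)
arm.line_to(kp(p,.108),velocity=.06)
arm.move_gripper(.9); arm.pause(.3); print(arm.read_opening(),arm.read_ft_force())
arm.line_to(kp(p,.25),velocity=.15)
arm.movep([.45,.25,.36],ori(P0,1)); print(arm.read_time())
t=snapshot("top");s=snapshot("side")
for n,im in(("top",t),("side",s)):
    for z in(.081,):
        e=proj(n,kp(p,z)-[0,0,.054]); print(n,"exp home",e.round(1),"exp up",proj(n,kp(p,.105)-[0,0,.054]).round(1),[(a.tolist(),c.round(1)) for a,c in dark(im,tuple(int(v) for v in e),14,45)])
o=np.zeros((400,800,3),np.uint8);o[:,:400]=cv2.resize(t[100:233,210:343],(400,400));o[:,400:]=cv2.resize(s[110:243,210:343],(400,400));cv2.imwrite("pics/c5.png",o)
E
```

```text
0.9022426281234607 [-0.54653992  0.06642883 -0.4269766 ]
13.3167
top exp home [256.5 170.1] exp up [256.6 168.2] [([252, 165, 9, 11, 78], array([256.2, 170.1]))]
side exp home [273.  183.5] exp up [273.3 177.2] [([268, 178, 10, 12, 100], array([272.2, 183.3]))]
```

View pics/c5.png

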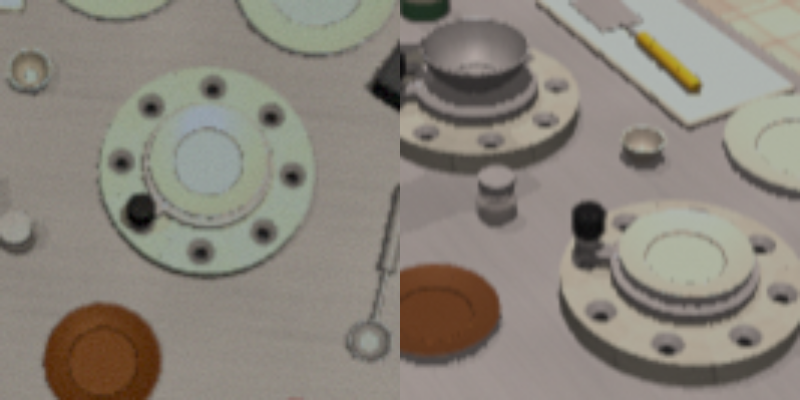

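Both views match the home position. In the side view the knob is at row 183.3, against 183.5 expected for home and 177 if it were still up. The start hole is open again and the plate is centred.

```bash
python3 -c "
from station import *
print(ticket.finish_job(),arm.read_time())"
```

```text
the job is handed in; nothing more can be done
the job is handed in; nothing more can be done
```

The plating turntable is one station further on, clockwise, and the job is handed in. The robot's clock read 13.3 s after the last move, well inside the 32 s limit.

I gripped the knob with the jaws along its swing, lifted it 30 mm, swung it 45° to the very next hole and let go. The spring load was about 11 N, and the sideways force stayed below about 3.5 N.

- **Pin:** in both camera views the knob is within 1 pixel of where it should be with the pin fully home. A knob still up would sit about 6 pixels higher in the side view.
- **Plate and surroundings:** the plate looks centred on its wheel, and the hole the pin started in is open again. The arm made no contact with the mixing turntable, and what the last picture shows of it looks unchanged. Its knob was outside that picture, so I did not check it separately.
- **Checks:** none failed. One early two-view estimate of the knob's height read 66 mm instead of 81 mm, because the bush's shadow merged with the knob. A tighter colour threshold cleared that up before I gripped it.

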